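# Lift a vial out of the block heater with the spring tongs

### The arm

A 6-joint arm with a two-finger parallel gripper is mounted at the origin on a cart in front of the work surface, level with it; the furniture and walls round the work are solid. World frame = base frame: x ahead of the robot, y to its left, z up, the work surface at z = 0. Lengths are in m, angles in degrees, forces in N, time in s.
With the tool pointing down it reaches from about 0.375 to 0.9 m from the base axis. Payload 3.1 kg.
Tool frame: the origin (TCP) lies midway between the tips of the shut fingers; the grasp point (between the pads) lies bot.hold_point_z behind it (bot.hold_point_z is the distance from the TCP to the grasp point, in m); z points along the fingers, y is the direction in which the jaws open and shut (so a half turn about z gives the same grasp; the last joint's range is limited). The gripper opens to 87 mm and grips with 3 to 60 N. Pads are 19 mm wide; open, the fingers measure 117 mm over their backs; the gripper's body (75 mm by 190 mm) begins 51 mm behind the grasp point.
Start: joints at [66.664, 30.224, 82.088, -0, 67.689, -10.227], TCP at [0.142, 0.609, 0.223] pointing down, gripper open.
Joint ranges: [-176.69, 176.69], [-43.24, 126.21], [12.49, 139.97], [-82, 262], [0, 151.66], [-163.58, 163.58]. Speed limits (degrees/s): [159.86, 159.86, 180, 180, 180, 180].

### API

Orientations are given as a 3x3 rotation matrix whose columns are the frame's x, y, z axes.
In Python, from rig import bot, vision gives the robot as it stands.
- The arm moves only by the shell command python3 -m inch 'ROWS'. ROWS is JSON, a list of rows, each a list of 5 numbers: the finger opening in mm, from 0 to 87, then the shift along the tool's x, y, z in mm, then the turn about the tool's z in rad. In form: [[hand, dx, dy, dz, roll], ...]. A call has 1 to 8 rows; each row is the pose to reach, as a shift and turn from the pose measured when the call began, along the tool's axes at that moment; what a row does not reach only later rows make up. A row lasts 1/10 s, in which the tool goes at most 50 mm and 8.59 degrees, less where a joint would pass 70% of its speed; a pose out of reach is approached as far as the arm can. A call with a gripper value outside its range is refused whole. The fingers move at their own pace and stop on an object; the grip force is fixed at half the most. Time passes only in rows, so rows that repeat a pose let the fingers close. It gives the time, the measured TCP pose, the force and the opening at its end, in the units of the state.
- bot.read_state(): the state, without advancing time (a new reading comes with each control period).
- vision.capture(name): name is "side" or "top" or "wrist"; returns (picture, depth): 480x640x3 uint8, red, green, blue; 480x640 float32, m along the optical axis (not along the pixel's ray), 0 where there is no reading.
- vision.camera_model(name): a dict with "intrinsics" (3x3 intrinsics, pixels), "dist" ([k1, k2, p1, p2, k3] as OpenCV has them; the pictures are not rectified), "camera_from_world" (4x4, takes a point from world to camera coordinates). Camera axes: x right, y down, z forward; pixel columns grow to the right and rows downward; lengths in m; the calibration is good to about 2 mm. A picture is of the moment at which its call begins: read the wrist's pose just before it. camera_model takes no time and is no camera call; for the wrist camera it gives the pose at the moment of the call.
- bot.hand_in(): hands the job in, once; it reports no verdict.
The state is a dict: "time_s": time; "joint_positions": joint angles; "qvel": joint speeds; "tau": joint torques, N m; "position": TCP position; "tcp_rot": TCP orientation; "force": force on the tool from outside, world axes, zero at the start; "moment": the same for the moment, N m; "opening": opening from 0.0 (shut) to 1.0 (fully open).
Only numpy, scipy, OpenCV 4.12 (cv2) and the standard library are available. Lean on these libraries where they do the work, as an engineer would, in place of code of your own. Each camera call takes 0.05 s, during which the arm holds its last target. There are 200 camera calls.

### The job

The small vial in the block heater is ready but too hot to touch: take the clear hood off the block and set it down, not dropped, upright on the worktop, then draw the spring tongs out of their stand, squeeze their jaws shut on the body of the small vial and lift it out of its bore, never touching the vial with the gripper itself. Finish while still holding the tongs squeezed on the vial, upright and still, its bottom at least 5 cm above the block. Leave the two big vials in their bores and the things around undisturbed.

Things in the scene. Friction and masses are not known exactly. Their poses are not given: they have to be found in the camera images.
- heater: Block heater, white, 168 x 118 mm, fixed. Origin on the worktop under the centre of its aluminium block; x axis from its control panel to its back (yaw within 0.3 rad of world x), panel edge at x = -105 mm, back at +63 mm. The block (94 mm in x, 88 in y) ends 60 mm above the worktop, the white shoulder round it, on which the hood stands, at 52 mm
- front_row (a point): On the heater, in the block's top face (60 mm above the worktop), midway between the two front bores: diameter 28.5 mm, 28 mm deep, 21 mm to either side in y. One holds the small vial, the other is empty. Axes as the heater's
- back_row (a point): On the heater, in the block's top face, midway between the two back bores (diameter 35.5 mm, 21 mm to either side in y), in which the big vials stand, up to 91 mm above the worktop. Axes as the heater's
- hood: Clear plastic hood, 104 x 98 x 46 mm, open below, 3 mm walls, 0.13 kg, loose. It stands over the block and reaches 8 mm down round it with 2 mm play: lift it straight up; 45 mm clear the big vials. Origin at the centre of its open underside, z up through the knob (knob top 71 mm above the origin). Room to set it: left (+y) of the heater, x 0.40 to 0.52, y up to 0.18
- hood_knob (a point): Centre of the grip part of the hood's black round knob (25 mm diameter, 17 mm high); the hood's top plate is 14.5 mm below this point, the knob's top 10.5 mm above. Axes as the hood's
- vial_center (a point): Centre (half-way up) of the small vial that is to be lifted: glass body 25 mm diameter, 50 mm high, black cap of 22 mm diameter on it, 59 mm in all, 0.03 kg. In the bore its bottom is 32 mm above the worktop and its body shows from 60 to 82 mm: close the jaws there, best with their centre 71 mm above the worktop
- vial: The same small vial; origin at the centre of its bottom, z along its axis
- big_vial_1_center (a point): Centre of a big vial (32 mm diameter, 73 mm high, white cap) in the back row; leave it there
- big_vial_2_center (a point): Centre of the other big vial (32 mm diameter, 73 mm high, red cap) in the back row; leave it there
- tongs_grip (a point): Where to take the tongs: midway between their dark ribbed grip plates (14 mm wide in x, reaching 17 mm above and 21 mm below this point). z up to the bow, whose top is 47 mm above; y from arm to arm, the line along which to squeeze. Width over the plates here 38 mm open, 30 mm with the jaws closed on the vial; each 1 mm less there closes the jaws by 2.9 mm
- tongs: Steel spring tongs, two straight arms on a bow, 128 mm long, 0.09 kg, standing loose in the stand, jaws down. Origin midway between the arms' pivots, 40 mm above tongs_grip, same axes. Its arms count as part of it
- tongs_jaws (a point): Point midway between the two jaws, 75 mm below tongs_grip. The jaws are V-shaped, lined, 12 mm high, 18 mm wide in x, and centre a round thing; gap 48 mm when open, 57 mm over their backs; they spring open when the squeeze is released
- tongs_left (a joint): Angle of the arm on the +y side, rad: 0 fully open, about 0.10 closed on the vial, 0.22 shut on nothing. A spring opens it: at the grip point 3.5 N per finger begins to close it, 7.5 N closes it on the vial; 20 to 40 N hold the vial well
- tongs_right (a joint): The same for the arm on the -y side
- stand: Steel pocket on a round foot of 96 mm diameter, fixed, in which the tongs stand. Origin on the worktop under its centre, yaw that of the tongs (within 0.5 rad of world axes). Pocket 34 mm (x) by 74 mm (y), rim 52 mm above the worktop, 37 mm below tongs_grip as the tongs stand; floor at 8 mm: lift the tongs by 50 mm to clear it
- beaker: Small glass beaker, 47 mm diameter, 58 mm high, a bystander at the back right
- tin: Flat round tin, 67 mm diameter, 24 mm high, a bystander at the back left
Not all that is in view belongs to the job. There is more than one size of the tongs; the job needs the smaller.

How it is judged (in metres and radians):
On the way, in this order (a step that is already met when the one before it is completed fails the run):
1. the hood stands upright on the worktop, let go (height (world z) of hood between -0.01 and 0.008 m and angle between hood's own z axis and vertical below 0.08 rad and contact force between the fingers and hood below 0.05 N), for 0.2 s.
2. the tongs are held in the gripper, out of their stand (height (world z) of tongs_jaws above 0.055 m and contact force between the fingers and tongs above 2 N), for 0.2 s.
3. the tongs are squeezed shut on the small vial while it sits in its bore (contact force between tongs and vial above 0.5 N and contact force between the fingers and tongs above 2 N and distance between tongs_jaws and vial_center below 0.032 m and height (world z) of vial_center below 0.07 m), for 0.1 s.
At the end, for the whole second after the job is handed in: Vial held at rest only by the squeezed tongs, these only by the gripper; vial bottom 45 mm or more above the block, tilt under 0.3 rad (tongs 0.35). Hood let go upright on the worktop (8 mm, 0.08 rad). Big vials within 15 mm, beaker and tin within 40 mm of their starts (all of step 1 and contact force between tongs and vial above 0.5 N and contact force between the fingers and tongs above 2 N and distance between tongs_jaws and vial_center below 0.032 m and height (world z) of vial_center above 0.1345 m and angle between vial's own z axis and vertical below 0.3 rad and angle between tongs's own z axis and vertical below 0.35 rad and value of joint each of tongs_left, tongs_right above 0.03 rad and contact force between vial and the fingers below 0.05 N and contact force between each of vial, tongs and heater below 0.05 N and contact force between vial and hood below 0.05 N and contact force between tongs and stand below 0.05 N and linear speed of vial below 0.03 m/s and distance of each of big_vial_1_center, big_vial_2_center from where it was at the start of the episode below 0.015 m and distance of each of beaker, tin from where it was at the start of the episode below 0.04 m); the arm keeps its last pose, push and grip.
It fails at once if the gripper touches the hot small vial (contact force between the fingers and vial above 0.3 N).
It fails at once if a big vial is pulled out of place (over 25 mm) (distance of any of big_vial_1_center, big_vial_2_center from where it was at the start of the episode above 0.025 m).
It fails at once if the beaker or tin is pushed over 40 mm away (distance of any of beaker, tin from where it was at the start of the episode above 0.04 m).
It fails at once if the hood is dropped (falls free more than 20 mm above the worktop) (height (world z) of hood between 0.02 and 0.045 m and contact force between anything else and hood below 0.01 N).
It fails at once if the vial is dropped outside its bore (height (world z) of vial_center below 0.052 m).
It also fails if it takes over 58 s, if anything falls off the work surface, if the arm or the gripper's body presses on something with over 40 N, if the wrist force passes 120 N, or if a joint passes its speed limit or range.

## Working session

There is one attempt and no reset: what is moved stays moved. The work goes in short steps, Python scripts to look and compute and a shell command to move; the robot and the scene stay as the last step left them, time stands still between calls to the robot, and variables do not carry over. Pictures are saved under pics/ and viewed, about 8 in all and at most 12, crops included, and the job is handed in when it is done.

```bash
mkdir -p pics; ls
cat > h.py <<'E'
import numpy as np, cv2
from rig import bot, vision
def grab(n,save=None):
    m=vision.camera_model(n); p,d=vision.capture(n)
    if save: cv2.imwrite('pics/'+save,p[:,:,::-1])
    np.savez('/tmp/'+n+'.npz',p=p,d=d,K=m['intrinsics'],D=m['dist'],T=m['camera_from_world'])
    return p,d,m
def cloud(n):
    z=np.load('/tmp/'+n+'.npz'); d=z['d']
    v,u=np.mgrid[0:480,0:640]
    q=cv2.undistortPoints(np.stack([u,v],-1).reshape(-1,1,2).astype(np.float64),z['K'],z['D']).reshape(480,640,2)
    c=np.dstack([q[...,0]*d,q[...,1]*d,d])
    T=np.linalg.inv(z['T']); w=c@T[:3,:3].T+T[:3,3]; w[d==0]=np.nan
    return w,z
def ray(n,u,v,zw):
    z=np.load('/tmp/'+n+'.npz'); q=cv2.undistortPoints(np.array([[[u,v]]],float),z['K'],z['D']).ravel()
    T=np.linalg.inv(z['T']); r=T[:3,:3]@[q[0],q[1],1]; o=T[:3,3]
    return o+r*(zw-o[2])/r[2]
def px(n,P):
    z=np.load('/tmp/'+n+'.npz'); T=z['T']
    return cv2.projectPoints(np.atleast_2d(np.array(P,float)),cv2.Rodrigues(T[:3,:3])[0],T[:3,3],z['K'],z['D'])[0].reshape(-1,2)
E
python3 - <<'E'
from h import *
for n in('top','side'): grab(n,n+'0.png')
print(bot.hold_point_z); s=bot.read_state(); print(s)
E
```

```text
pics
0.0187
{'time_s': 0.1, 'joint_positions': array([ 6.66627698e+01,  3.02736198e+01,  8.21480818e+01, -1.06215999e-03,
        6.76882131e+01, -1.02286849e+01]), 'qvel': array([ 0.06984705, -0.11171538, -0.05013485, -0.0619952 , -0.0025651 ,
       -0.08561117]), 'tau': array([-6.27533227e-04, -4.40987349e+01, -1.77149892e+01,  6.34478359e-02,
        5.33785298e-02, -5.01133684e-05]), 'position': array([0.14147976, 0.60811479, 0.22167503]), 'tcp_rot': array([[-9.73943632e-01,  2.26788993e-01, -7.44200551e-04],
       [ 2.26789983e-01,  9.73942081e-01, -1.76822141e-03],
       [ 3.23795081e-04, -1.89092521e-03, -9.99998160e-01]]), 'force': array([-0.4065212 , -0.19405686, -0.2092558 ]), 'moment': array([-0.02093889,  0.0053048 ,  0.03604777]), 'opening': 1.001103583802395}
```

View pics/top0.png

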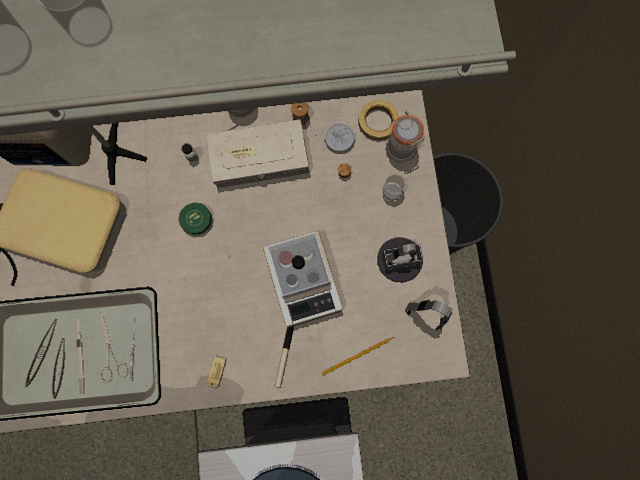

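View pics/side0.png

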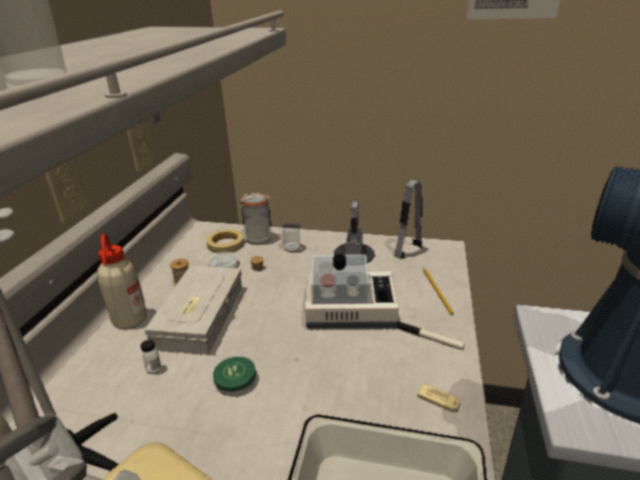

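The top view shows the heater at (302,278) with its knob at (298,262). The stand with the small tongs is at (401,258), the larger tongs stand loose at (430,315), the beaker is at (393,188) and the green tin at (195,219).

Run:
```python
from h import *
w,z=cloud('top'); p=z['p']
print('cam',np.linalg.inv(z['T'])[:3,3])
print('knob ray z.115+', ray('top',298,262,.123))
print(w[255:270:3,290:308:3].round(3).tolist())
print('table',w[240,240],w[350,260])
# heater: white shoulder points z 0.045..0.056
m=(abs(w[...,2]-.052)<.005); 
r=np.zeros_like(m); r[225:335,255:350]=1; m&=r
rect=cv2.minAreaRect(w[m][:,:2].astype(np.float32)); print('shoulder',rect,m.sum())
# stand foot & tongs
r=np.zeros_like(m); r[230:290,370:430]=1
for lo,hi in((.003,.02),(.045,.058),(.06,.11),(.11,.15)):
    q=w[r&(w[...,2]>lo)&(w[...,2]<hi)]
    if len(q)>5: print(lo,len(q),cv2.minAreaRect(q[:,:2].astype(np.float32)),q.mean(0))
im=cv2.resize(p[220:335,250:440,::-1],None,fx=4.2,fy=4.2,interpolation=cv2.INTER_CUBIC)
cv2.imwrite('pics/c1.png',im)
```

```text
cam [ 0.29512018 -0.10135675  1.16326999]
knob ray z.115+ [ 0.48217179 -0.08146459  0.123     ]
[[[0.502, -0.067, 0.101], [0.501, -0.073, 0.101], [0.496, -0.079, 0.124], [0.495, -0.085, 0.125], [0.499, -0.09, 0.098], [0.499, -0.096, 0.098]], [[0.496, -0.066, 0.098], [0.491, -0.073, 0.122], [0.489, -0.079, 0.127], [0.49, -0.084, 0.121], [0.489, -0.09, 0.123], [0.493, -0.095, 0.098]], [[0.491, -0.066, 0.097], [0.485, -0.072, 0.126], [0.485, -0.078, 0.121], [0.484, -0.084, 0.122], [0.483, -0.089, 0.122], [0.487, -0.095, 0.099]], [[0.485, -0.065, 0.098], [0.479, -0.072, 0.126], [0.479, -0.077, 0.123], [0.478, -0.083, 0.125], [0.478, -0.089, 0.123], [0.481, -0.094, 0.099]], [[0.478, -0.065, 0.1], [0.478, -0.07, 0.097], [0.474, -0.077, 0.12], [0.473, -0.082, 0.121], [0.475, -0.088, 0.105], [0.475, -0.093, 0.099]]]
table [0.56504934 0.03779485 0.00381258] [ 0.33199336  0.01800639 -0.00057504]
shoulder ((0.4637928009033203, -0.08437841385602951), (0.16843299567699432, 0.11836454272270203), 10.521503448486328) 1892
0.003 1301 ((0.48418888449668884, -0.2922867238521576), (0.12553714215755463, 0.12761394679546356), 82.32660675048828) [ 0.48126959 -0.28869472  0.00685626]
0.045 145 ((0.4849228262901306, -0.2916274070739746), (0.03495294973254204, 0.0744992271065712), 2.1218440532684326) [ 0.4815809  -0.2888933   0.05073334]
0.06 79 ((0.4843307435512543, -0.29059886932373047), (0.013633163645863533, 0.0406968779861927), 2.1989872455596924) [ 0.48286362 -0.28321436  0.09065674]
0.11 105 ((0.4846760034561157, -0.29016581177711487), (0.01299052033573389, 0.026523318141698837), 1.9329636096954346) [ 0.48443123 -0.2884043   0.13025156]
```

View pics/c1.png

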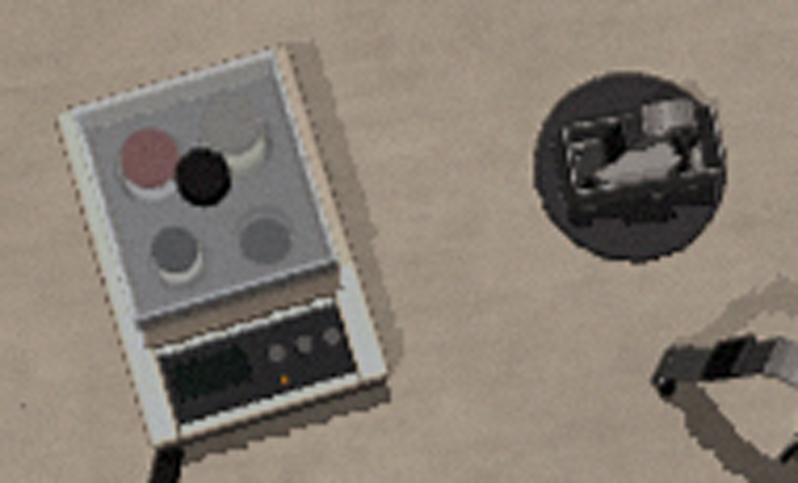

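Both views agree: the heater origin is near (0.484, -0.081) with yaw about 10.5°, and the stand is near (0.485, -0.291) with yaw about 2°. The small vial is front left at (175,250) in the crop. I'll go over the hood by way of a safe waypoint.

```bash
cat >> h.py <<'E'
def go(x,y,z,yaw=None):
    "print tool-frame shift to TCP target; yaw = world angle (deg) of tool y"
    s=bot.read_state(); R=s['tcp_rot']; d=R.T@(np.array([x,y,z])-s['position'])*1000
    a=np.degrees(np.arctan2(R[1,1],R[0,1])); r=0 if yaw is None else -np.radians((yaw-a+90)%180-90)
    print('t',round(s['time_s'],2),'pos',s['position'].round(4),'yaw',a.round(2),'open',round(s['opening']*87,1),'F',s['force'].round(1),'j6',s['joint_positions'][5].round(0),'tilt',np.degrees(np.arccos(-R[2,2])).round(2),'\n shift',d.round(1),'roll',round(r,4))
E
python3 -m inch '[[87,-322,-241,0,-0.2],[87,-322,-241,0,-0.412],[87,-322,-241,0,-0.412],[87,-322,-241,0,-0.412],[87,-322,-241,0,-0.412],[87,-322,-241,0,-0.412],[87,-322,-241,0,-0.412],[87,-322,-241,0,-0.412]]'
python3 - <<'E'
from h import *
go(.45,-.08,.25,100.5)
w,z=cloud('top')
r=np.zeros((480,640),bool)
for nm,b in dict(tin=(195,240,170,220),big=(290,335,395,460),beaker=(170,210,375,410)).items():
    r[:]=0; r[b[0]:b[1],b[2]:b[3]]=1; q=w[r&(w[...,2]>.015)]
    print(nm,q.min(0).round(3),q.max(0).round(3))
E
```

```text
time_s: 0.9
position: [0.3972, 0.3034, 0.2219]
tcp_rot: [[-0.983, -0.182, -0.001], [-0.182, 0.983, -0.002], [0.001, -0.002, -1.0]]
force: [0.1, 0.5, -0.5]
opening: 1.001
t 0.9 pos [0.3972 0.3034 0.2219] yaw 100.5 open 87.1 F [ 0.1  0.5 -0.5] j6 -76.0 tilt 0.12 
 shift [  18.  -386.6  -27.5] roll 0.0001
tin [0.587 0.094 0.015] [0.654 0.16  0.031]
big [ 0.332 -0.356  0.015] [ 0.392 -0.287  0.182]
beaker [ 0.613 -0.318  0.015] [ 0.659 -0.274  0.062]
```

```bash
python3 -m inch '[[87,18,-387,-28,0],[87,18,-387,-28,0],[87,18,-387,-28,0],[87,18,-387,-28,0],[87,18,-387,-28,0],[87,18,-387,-28,0],[87,18,-387,-28,0],[87,18,-387,-28,0]]'
python3 -m inch '[[87,0,-10,0,0],[87,0,-10,0,0],[87,0,-10,0,0]]'
python3 - <<'E'
from h import *
go(.482,-.081,.16,100.5)
grab('wrist','w1.png'); z=np.load('/tmp/wrist.npz'); print(np.linalg.inv(z['T'])[:3].round(3))
E
```

```text
time_s: 1.7
position: [0.4501, -0.0831, 0.2507]
tcp_rot: [[-0.984, -0.181, -0.001], [-0.181, 0.984, -0.002], [0.001, -0.002, -1.0]]
force: [0.8, 0.1, 0.8]
opening: 1.0
time_s: 2.0
position: [0.451, -0.0917, 0.2502]
tcp_rot: [[-0.984, -0.181, -0.003], [-0.181, 0.984, -0.001], [0.003, -0.0, -1.0]]
force: [0.1, 0.1, 0.3]
opening: 0.998
t 2.0 pos [ 0.451  -0.0917  0.2502] yaw 100.41 open 86.8 F [0.1 0.1 0.3] j6 -126.0 tilt 0.15 
 shift [-32.7   4.9  90.1] roll -0.0016
[[-0.181  0.948  0.262  0.379]
 [ 0.984  0.174  0.049 -0.105]
 [ 0.001  0.267 -0.964  0.412]]
```

View pics/w1.png

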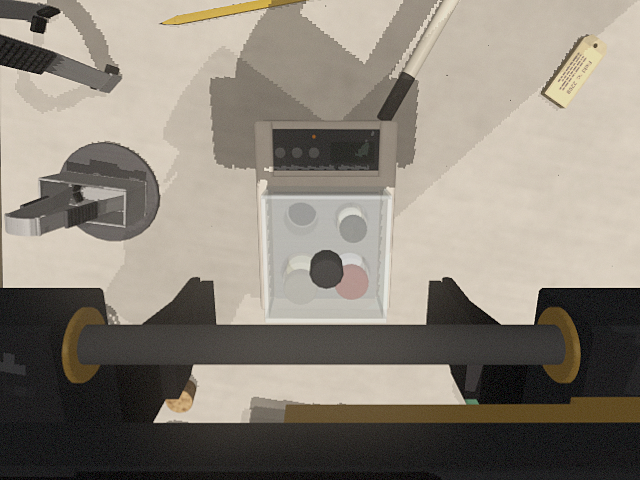

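The wrist view shows the knob at (326,269), the small vial's cap at (352,222), the empty bore at (301,214), the red cap at (351,281) and the tongs at left, about (80,200).

Run:
```python
from h import *
w,z=cloud('wrist'); p=z['p'].astype(int)
g=p.sum(2)
m=np.zeros(g.shape,bool); m[240:300,300:352]=1; m&=(g<170)
v,u=np.nonzero(m); print('knob px',u.mean(),v.mean(),len(u),np.nanmedian(w[m],0))
q=w[m&(w[...,2]>.119)]; print('knob top',(q.min(0)+q.max(0))/2,q.max(0)-q.min(0))
print('knob ray',ray('wrist',326,266,.118))
r=np.zeros(m.shape,bool); r[115:325,250:400]=1
q=w[r&(abs(w[...,2]-.052)<.004)]; print(cv2.minAreaRect(q[:,:2].astype(np.float32)))
print('hood plate',[c for c in [cv2.minAreaRect(w[r&(abs(w[...,2]-.098)<.004)][:,:2].astype(np.float32))]])
c=cv2.resize(z['p'][185:330,250:400,::-1],None,fx=4,fy=4,interpolation=cv2.INTER_CUBIC); cv2.imwrite('pics/c2.png',c)
```

```text
knob px 330.09615384615387 261.1730769230769 52 [ 0.47806066 -0.07642302  0.11186023]
knob top [ 0.48661834 -0.08191101  0.12114166] [0.01250784 0.02319985 0.00386523]
knob ray [ 0.481439   -0.08252256  0.118     ]
((0.4643665850162506, -0.08574733138084412), (0.16678880155086517, 0.1181701198220253), 10.327506065368652)
hood plate [((0.48560500144958496, -0.08192060142755508), (0.10466624796390533, 0.09835712611675262), 10.321081161499023)]
```

```bash
python3 -m inch '[[60,-34,4,100,0],[60,-34,4,100,0],[60,-34,4,120,0],[60,-34,4,135,0],[60,-34,4,148,0],[60,-34,4,148,0],[60,-34,4,148,0]]'
python3 - <<'E'
from h import *
go(.484,-.082,.102,100.5)
E
```

```text
time_s: 2.75
position: [0.483, -0.0797, 0.1022]
tcp_rot: [[-0.983, -0.184, -0.003], [-0.184, 0.983, -0.0], [0.003, 0.0, -1.0]]
force: [0.4, -0.6, 0.3]
opening: 0.692
t 2.75 pos [ 0.483  -0.0797  0.1022] yaw 100.6 open 60.2 F [ 0.4 -0.6  0.3] j6 -123.0 tilt 0.19 
 shift [-0.6 -2.5  0.2] roll 0.0018
```

```bash
python3 -m inch '[[60,0,-2.5,0,0],[15,0,-2.5,0,0],[15,0,-2.5,0,0],[15,0,-2.5,0,0],[15,0,-2.5,0,0],[15,0,-2.5,0,0],[15,0,-2.5,0,0]]'
python3 -m inch '[[15,0,0,-3,0],[15,0,0,-6,0],[15,0,0,-10,0],[15,0,0,-15,0],[15,0,0,-20,0],[15,0,0,-25,0],[15,0,0,-30,0],[15,0,0,-30,0]]'
python3 -c "
from h import *
go(.484,-.082,.160,100.5)"
```

```text
time_s: 3.45
position: [0.4834, -0.0822, 0.1023]
tcp_rot: [[-0.983, -0.184, -0.003], [-0.184, 0.983, -0.0], [0.003, 0.0, -1.0]]
force: [-0.4, -0.3, 0.8]
opening: 0.271
time_s: 4.25
position: [0.4841, -0.0824, 0.1331]
tcp_rot: [[-0.983, -0.184, -0.002], [-0.184, 0.983, -0.001], [0.002, -0.001, -1.0]]
force: [0.5, 0.2, -2.3]
opening: 0.274
t 4.25 pos [ 0.4841 -0.0824  0.1331] yaw 100.59 open 23.9 F [ 0.5  0.2 -2.3] j6 -123.0 tilt 0.11 
 shift [  0.1   0.4 -26.9] roll 0.0016
```

The hood is held: the opening stopped at 24 mm and the weight reads on the wrist. I'll lift it clear and carry it left.

```bash
python3 -m inch '[[15,0,0,-8,0],[15,0,0,-18,0],[15,0,0,-28,0],[15,0,0,-38,0],[15,0,0,-40,0],[15,0,0,-40,0]]'
python3 - <<'E'
from h import *
go(.455,.105,.172,100.5)
E
```

```text
time_s: 4.85
position: [0.4845, -0.0825, 0.1738]
tcp_rot: [[-0.983, -0.184, -0.0], [-0.184, 0.983, -0.001], [0.001, -0.001, -1.0]]
force: [0.4, 0.0, -1.2]
opening: 0.274
t 4.85 pos [ 0.4845 -0.0825  0.1738] yaw 100.6 open 23.8 F [ 0.4  0.  -1.2] j6 -123.0 tilt 0.09 
 shift [ -5.5 189.7   1.5] roll 0.0017
```

```bash
python3 -m inch '[[15,-1,15,0,0],[15,-2,45,0,0],[15,-3,80,0,0],[15,-4,115,0,0],[15,-5,150,0,0],[15,-5,175,0,0],[15,-5,190,0,0],[15,-5,190,0,0]]'
python3 - <<'E'
from h import *
go(.455,.105,.051,100.5)
p,d,m=grab('side'); cv2.imwrite('pics/s1.png',cv2.resize(p[200:440,160:480,::-1],None,fx=2,fy=2))
E
```

```text
time_s: 5.65
position: [0.4525, 0.1077, 0.173]
tcp_rot: [[-0.982, -0.187, -0.003], [-0.187, 0.982, -0.001], [0.003, -0.0, -1.0]]
force: [-0.1, -0.6, -1.9]
opening: 0.274
t 5.65 pos [0.4525 0.1077 0.173 ] yaw 100.8 open 23.8 F [-0.1 -0.6 -1.9] j6 -101.0 tilt 0.17 
 shift [ -2.3  -3.1 122. ] roll 0.0052
```

View pics/s1.png

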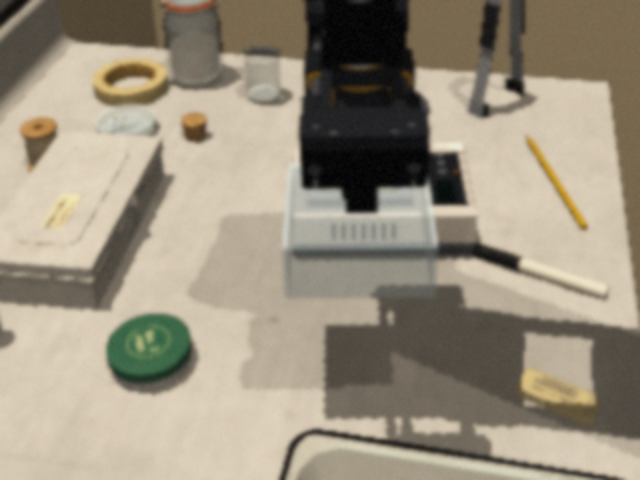

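The hood hangs level at (360,235) in the crop, clear of the tin and heater. Lowering it now.

```bash
python3 -m inch '[[15,-2,0,12,0],[15,-2,0,32,0],[15,-2,0,57,0],[15,-2,0,82,0],[15,-2,0,102,0],[15,-2,0,112,0],[15,-2,0,116,0],[15,-2,0,116,0]]'
python3 -m inch '[[15,0,0,1.5,0],[15,0,0,3,0],[15,0,0,4.5,0],[15,0,0,6,0],[15,0,0,6,0]]'
python3 -c "
from h import *
go(.455,.105,.051,100.5)"
```

```text
time_s: 6.5
position: [0.4552, 0.1064, 0.057]
tcp_rot: [[-0.983, -0.186, -0.002], [-0.186, 0.983, -0.002], [0.002, -0.001, -1.0]]
force: [-0.8, 0.3, -0.7]
opening: 0.276
time_s: 7.0
position: [0.4552, 0.1065, 0.051]
tcp_rot: [[-0.983, -0.186, -0.002], [-0.186, 0.983, -0.002], [0.002, -0.001, -1.0]]
force: [-0.8, 0.4, -1.3]
opening: 0.275
t 7.0 pos [0.4552 0.1065 0.051 ] yaw 100.73 open 23.9 F [-0.8  0.4 -1.3] j6 -101.0 tilt 0.15 
 shift [ 0.4 -1.4 -0. ] roll 0.004
```

```bash
python3 -m inch '[[15,0,0,1,0],[15,0,0,2,0],[15,0,0,2,0]]'
```

```text
time_s: 7.3
position: [0.4553, 0.1064, 0.0502]
tcp_rot: [[-0.982, -0.186, -0.001], [-0.186, 0.982, -0.002], [0.001, -0.001, -1.0]]
force: [-1.8, -0.3, 10.5]
opening: 0.274
```

Touched down (10.5 N). I'll ease off, release and rise.

```bash
python3 -m inch '[[15,0,0,-0.5,0],[60,0,0,-0.5,0],[60,0,0,-0.5,0],[60,0,0,-0.5,0],[60,0,0,-0.5,0]]'
python3 -m inch '[[60,0,0,-10,0],[60,0,0,-40,0],[60,0,0,-90,0],[60,0,0,-130,0],[60,0,0,-150,0],[60,0,0,-150,0]]'
python3 - <<'E'
from h import *
grab('top'); w,z=cloud('top')
r=np.zeros((480,640),bool); r[210:330,170:265]=1
print('plate z', np.nanmedian(w[r&(w[...,2]>.035)&(w[...,2]<.06)],0))
go(.42,-.20,.25,92.1)
E
```

```text
time_s: 7.8
position: [0.4553, 0.1064, 0.0506]
tcp_rot: [[-0.982, -0.186, -0.001], [-0.186, 0.982, -0.002], [0.002, -0.001, -1.0]]
force: [-0.1, -0.1, -0.0]
opening: 0.554
time_s: 8.4
position: [0.4576, 0.1068, 0.2042]
tcp_rot: [[-0.982, -0.187, 0.007], [-0.187, 0.982, -0.002], [-0.007, -0.003, -1.0]]
force: [0.1, -0.2, -0.1]
opening: 0.689
plate z [0.4335972  0.10291659 0.04668991]
t 8.45 pos [0.4562 0.1067 0.2023] yaw 100.75 open 59.8 F [-0.2  0.4 -0.3] j6 -101.0 tilt 0.19 
 shift [  92.7 -294.7  -47.3] roll 0.1509
```

```bash
python3 -m inch '[[80,83,-295,-47,0.151],[80,83,-295,-47,0.151],[80,83,-295,-47,0.151],[80,83,-295,-47,0.151],[80,83,-295,-47,0.151],[80,83,-295,-47,0.151],[80,83,-295,-47,0.151],[80,83,-295,-47,0.151]]'
python3 - <<'E'
from h import *
grab('wrist','w2.png')
go(.4847,-.2905,.15,92.1)
E
```

```text
time_s: 9.25
position: [0.4288, -0.1997, 0.2486]
tcp_rot: [[-0.999, -0.033, 0.001], [-0.033, 0.999, 0.0], [-0.001, 0.0, -1.0]]
force: [1.0, 0.5, -1.4]
opening: 0.92
t 9.3 pos [ 0.4285 -0.1978  0.2484] yaw 91.99 open 80.2 F [-0.4 -0.2 -0.1] j6 -130.0 tilt 0.08 
 shift [-52.9 -94.7  98.2] roll -0.002
```

View pics/w2.png

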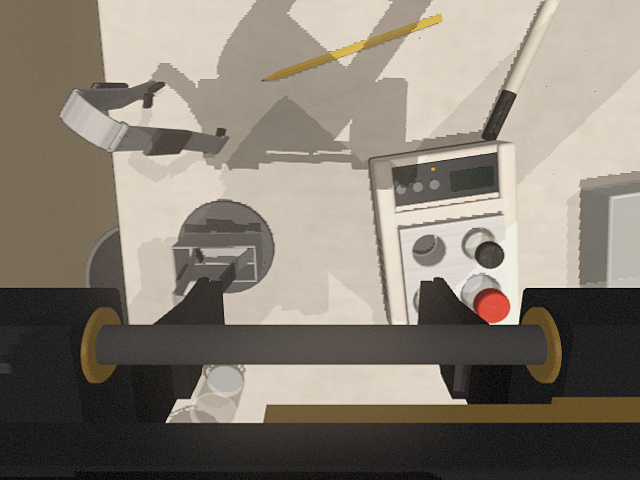

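The hood is off, at the right edge. The small vial's black cap is at (489,255), the empty bore at (429,249), the red big vial at (491,305) and the tongs in their stand at about (215,270).

Run:
```python
from h import *
w,z=cloud('wrist'); g=z['p'].astype(int).sum(2)
r=np.zeros(g.shape,bool); r[236:274,468:510]=1
m=r&(g<160); v,u=np.nonzero(m); print('cap px',u.mean(),v.mean(),u.min(),u.max(),v.min(),v.max())
q=w[r&(w[...,2]>.086)]; print('cap',(q.min(0)+q.max(0))/2,np.ptp(q,axis=0))
# caps circle of diameter 22 at top
print('cap ray', ray('wrist',(u.min()+u.max())/2,(v.min()+v.max())/2,.089))
c,s=np.cos(np.radians(10.4)),np.sin(np.radians(10.4))
o=np.array([.4848,-.0815]); R=np.array([[c,-s],[s,c]])
print('vial heater frame',R.T@(((q.min(0)+q.max(0))/2)[:2]-o), 'bore',R.T@(ray('wrist',429,249,.06)[:2]-o))
r[:]=0; r[195:300,165:280]=1
for lo,hi in((.045,.058),(.07,.108),(.11,.14)):
    q=w[r&(w[...,2]>lo)&(w[...,2]<hi)]; print(lo,len(q),cv2.minAreaRect(q[:,:2].astype(np.float32)),q.min(0),q.max(0))
```

```text
cap px 485.2734375 248.96875 476 503 242 267
cap [ 0.45862711 -0.06639067  0.08984619] [0.02123404 0.02097521 0.00765094]
cap ray [ 0.45702697 -0.06634505  0.089     ]
vial heater frame [-0.02301539  0.01958582] bore [-0.02599137 -0.02053506]
0.045 829 ((0.4860827326774597, -0.293155699968338), (0.0348566435277462, 0.07452595978975296), 2.229332208633423) [ 0.46728641 -0.33065098  0.0450197 ] [ 0.5036265  -0.25532608  0.05774317]
0.07 566 ((0.48550599813461304, -0.2920296788215637), (0.014288249425590038, 0.04178570955991745), 3.470320224761963) [ 0.47720988 -0.31324652  0.07007251] [ 0.4923229  -0.27085862  0.10780698]
0.11 130 ((0.4814535081386566, -0.30017542839050293), (0.007536233868449926, 0.014204522594809532), 35.25700759887695) [ 0.47951954 -0.30596415  0.11005312] [ 0.48848931 -0.29269131  0.13597237]
```

```bash
python3 -m inch '[[70,-53,-96,0,-0.002],[70,-53,-96,0,-0.002],[70,-53,-96,20,-0.002],[70,-53,-96,60,-0.002],[70,-53,-96,88,-0.002],[70,-53,-96,88,-0.002]]'
python3 - <<'E'
from h import *
go(.485,-.2915,.071,92.2)
E
```

```text
time_s: 9.9
position: [0.482, -0.2864, 0.1554]
tcp_rot: [[-0.999, -0.039, -0.009], [-0.039, 0.999, 0.011], [0.009, 0.011, -1.0]]
force: [-0.6, -0.1, -0.5]
opening: 0.809
t 9.9 pos [ 0.482  -0.2864  0.1554] yaw 92.24 open 70.4 F [-0.6 -0.1 -0.5] j6 -134.0 tilt 0.81 
 shift [-3.5 -6.1 84.3] roll 0.0007
```

```bash
python3 -m inch '[[70,-3,-5,0,0],[70,-3,-5,0,0],[70,-3,-5,0,0]]'
python3 - <<'E'
from h import *
go(.485,-.2915,.071,92.2)
E
```

```text
time_s: 10.2
position: [0.4863, -0.2915, 0.1567]
tcp_rot: [[-0.999, -0.04, -0.007], [-0.04, 0.999, 0.009], [0.007, 0.009, -1.0]]
force: [1.0, -0.9, -0.4]
opening: 0.805
t 10.2 pos [ 0.4863 -0.2915  0.1567] yaw 92.29 open 70.0 F [ 1.  -0.9 -0.4] j6 -135.0 tilt 0.65 
 shift [ 0.7 -0.7 85.7] roll 0.0015
```

```bash
python3 -m inch '[[65,0.7,-0.7,25,0],[65,0.7,-0.7,50,0],[65,0.7,-0.7,70,0],[65,0.7,-0.7,82,0],[65,0.7,-0.7,85.5,0],[65,0.7,-0.7,85.5,0]]'
python3 - <<'E'
from h import *
go(.485,-.2915,.071,92.2)
E
```

```text
time_s: 10.8
position: [0.4853, -0.2917, 0.0717]
tcp_rot: [[-0.999, -0.04, -0.007], [-0.04, 0.999, 0.008], [0.006, 0.009, -1.0]]
force: [0.1, -0.8, 0.4]
opening: 0.749
t 10.8 pos [ 0.4853 -0.2917  0.0717] yaw 92.29 open 65.1 F [ 0.1 -0.8  0.4] j6 -135.0 tilt 0.61 
 shift [0.3 0.2 0.7] roll 0.0015
```

```bash
python3 -m inch '[[45,0,0,0,0],[40,0,0,0,0],[36,0,0,0,0],[36,0,0,0,0],[36,0,0,0,0],[36,0,0,0,0],[36,0,0,0,0],[36,0,0,0,0]]'
python3 - <<'E'
from h import *
go(.485,-.2915,.071,92.2)
E
```

```text
time_s: 11.6
position: [0.4856, -0.2919, 0.072]
tcp_rot: [[-0.999, -0.04, -0.006], [-0.04, 0.999, 0.008], [0.006, 0.008, -1.0]]
force: [-0.3, 1.2, 4.9]
opening: 0.422
t 11.6 pos [ 0.4856 -0.2919  0.072 ] yaw 92.28 open 36.7 F [-0.3  1.2  4.9] j6 -135.0 tilt 0.56 
 shift [0.6 0.5 1.1] roll 0.0015
```

```bash
python3 -m inch '[[35,0,0,0,0],[35,0,0,0,0],[35,0,0,-3,0],[35,0,0,-8,0],[35,0,0,-14,0],[35,0,0,-20,0],[35,0,0,-20,0]]'
python3 - <<'E'
from h import *
go(.485,-.2915,.18,92.2)
w=grab('side'); w,z=cloud('side')
go(.485,-.2915,.18,92.2)
p=z['p']; cv2.imwrite('pics/s2.png',cv2.resize(p[150:300,270:470,::-1],None,fx=4,fy=4))
E
```

```text
time_s: 12.3
position: [0.4863, -0.2926, 0.0931]
tcp_rot: [[-0.999, -0.04, -0.004], [-0.04, 0.999, 0.006], [0.004, 0.006, -1.0]]
force: [0.2, -0.6, -0.6]
opening: 0.404
t 12.3 pos [ 0.4863 -0.2926  0.0931] yaw 92.29 open 35.2 F [ 0.2 -0.6 -0.6] j6 -135.0 tilt 0.44 
 shift [  1.6   1.7 -86.9] roll 0.0015
t 12.35 pos [ 0.4861 -0.2924  0.0927] yaw 92.29 open 35.0 F [ 0.1  0.3 -0.8] j6 -135.0 tilt 0.48 
 shift [  1.4   1.5 -87.3] roll 0.0016
```

View pics/s2.png

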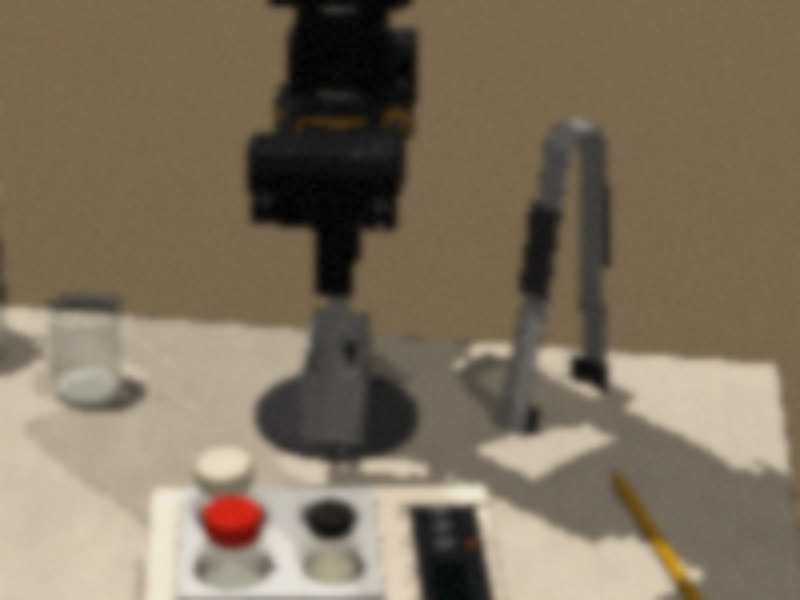

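The arms are still in the pocket with the gripper directly above, and the opening holds at 35 mm. I'll lift them out fully.

```bash
python3 -m inch '[[35,1.5,1.5,-8,0],[35,1.5,1.5,-20,0],[35,1.5,1.5,-35,0],[35,1.5,1.5,-55,0],[35,1.5,1.5,-75,0],[35,1.5,1.5,-95,0],[35,1.5,1.5,-110,0],[35,1.5,1.5,-110,0]]'
python3 - <<'E'
from h import *
grab('side'); w,z=cloud('side')
go(.458,-.066,.20,100.5)
p=z['p']; cv2.imwrite('pics/s3.png',cv2.resize(p[130:300,270:470,::-1],None,fx=3.5,fy=3.5))
E
```

```text
time_s: 13.15
position: [0.4864, -0.2928, 0.2059]
tcp_rot: [[-0.999, -0.04, -0.0], [-0.04, 0.999, 0.002], [0.0, 0.002, -1.0]]
force: [0.2, -0.3, -1.6]
opening: 0.401
t 13.2 pos [ 0.4856 -0.2922  0.2044] yaw 92.29 open 35.0 F [ 0.3  0.7 -0.8] j6 -135.0 tilt 0.29 
 shift [ 18.5 227.1   5.4] roll -0.1432
```

View pics/s3.png

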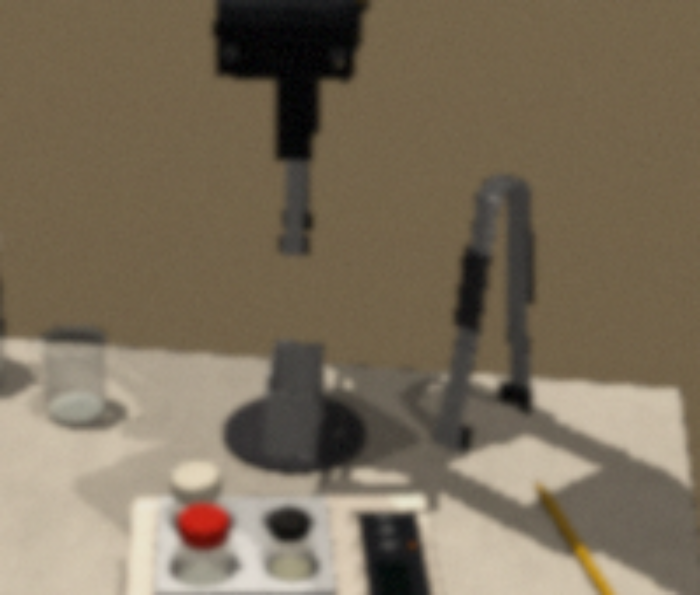

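The tongs are clear of the stand and hang straight, jaw tips at (293,250) in the crop. I'll move them over the vial, still high.

```bash
python3 -c "
from h import *
print(px('side',[[.486,-.292,.142],[.486,-.292,.154]]),[270+293/3.5,130+253/3.5])"
python3 -m inch '[[35,2,20,0,-0.03],[35,5,60,0,-0.06],[35,8,100,0,-0.1],[35,12,140,0,-0.143],[35,15,180,0,-0.143],[35,18,210,0,-0.143],[35,18.5,225,0,-0.143],[35,18.5,227,0,-0.143]]'
python3 -m inch '[[35,0,0,0,0],[35,0,0,0,0]]'
python3 - <<'E'
from h import *
go(.458,-.066,.19,100.5)
grab('wrist','w3.png')
for n in('side','top'): grab(n)
E
```

```text
[[354.54169575 198.31249279]
 [354.61412462 193.24977528]] [353.7142857142857, 202.28571428571428]
time_s: 14.0
position: [0.4567, -0.0639, 0.2049]
tcp_rot: [[-0.983, -0.185, -0.004], [-0.185, 0.983, 0.005], [0.003, 0.006, -1.0]]
force: [0.2, -1.5, -1.4]
opening: 0.403
time_s: 14.2
position: [0.4571, -0.0648, 0.2048]
tcp_rot: [[-0.983, -0.185, -0.004], [-0.185, 0.983, 0.005], [0.003, 0.006, -1.0]]
force: [0.2, -1.2, -0.9]
opening: 0.4
t 14.2 pos [ 0.4571 -0.0648  0.2048] yaw 100.66 open 34.8 F [ 0.2 -1.2 -0.9] j6 -123.0 tilt 0.37 
 shift [-0.7 -1.5 14.8] roll 0.0028
```

View pics/w3.png

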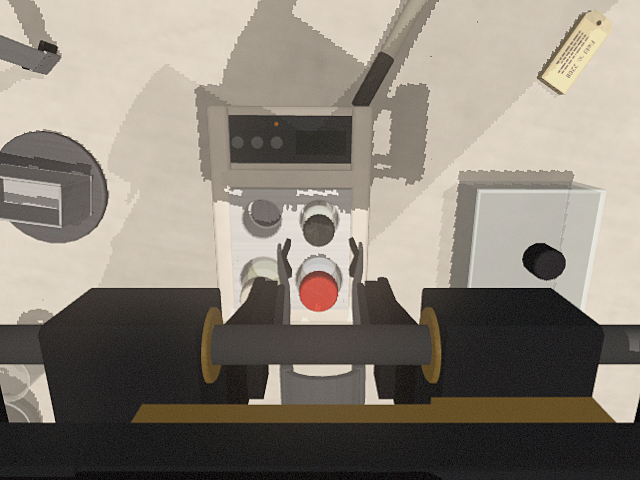

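The jaws are visible at (285,258) and (355,258), straddling the vial line, with the vial's cap at (319,230). Measuring both in 3D.

Run:
```python
from h import *
w,z=cloud('wrist')
r=np.zeros((480,640),bool); r[232:300,272:370]=1
T=np.linalg.inv(z['T'])
ok=r&(w[...,2]>.115)
for nm,lo,hi in(('a',272,320),('b',320,370)):
    k=ok.copy(); k[:,:lo]=0;k[:,hi:]=0; q=w[k]; o=np.argsort(q[:,2]); print(nm,len(q),'lowest',q[o[:40]].min(0).round(4),q[o[:40]].max(0).round(4))
    v,u=np.nonzero(k); i=np.argsort(v)[:40]; qq=w[v[i],u[i]]; print('  front rows',v[i].min(),qq.mean(0).round(4),qq.min(0).round(4),qq.max(0).round(4))
r[:]=0; r[205:250,295:340]=1
q=w[r&(abs(w[...,2]-.09)<.004)]; print('cap',((q.min(0)+q.max(0))/2).round(4),np.ptp(q,axis=0).round(4))
S=bot.read_state(); print(S['position'])
# expected px of jaws for tcp
P=S['position']; R=S['tcp_rot']
f=lambda x,y,zz: P+R@np.array([x,y,zz])
pts=[f(x,y,.0563+dz) for y in(-.0225,.0225) for dz in(-.006,.006) for x in(-.009,.009)]
print(px('wrist',pts).round(0).tolist())
ws,zs=cloud('side'); 
e=px('side',[f(0,0,.0623),f(0,0,.0503)]); print('side',e)
cv2.imwrite('pics/s4.png',np.hstack([cv2.resize(zs['p'][140:330,280:420,::-1],None,fx=3,fy=3),cv2.resize(z['p'][190:310,250:380,::-1],(380,570),interpolation=cv2.INTER_CUBIC)[:570]]))
```

```text
a 801 lowest [ 0.4516 -0.0891  0.1406] [ 0.4689 -0.0793  0.1449]
  front rows 238 [ 0.4524 -0.0843  0.1463] [ 0.4513 -0.0887  0.1412] [ 0.4554 -0.0823  0.1524]
b 814 lowest [ 0.4446 -0.0515  0.1402] [ 0.4615 -0.0444  0.1443]
  front rows 237 [ 0.4454 -0.0499  0.146 ] [ 0.4446 -0.0519  0.1402] [ 0.4476 -0.0444  0.1524]
cap [ 0.4584 -0.0661  0.0892] [0.021  0.0213 0.0064]
[ 0.457099   -0.06501258  0.20484691]
[[278.0, 277.0], [277.0, 245.0], [280.0, 269.0], [280.0, 238.0], [364.0, 277.0], [365.0, 245.0], [362.0, 269.0], [363.0, 238.0]]
side [[353.57823144 252.7763197 ]
 [353.6335555  246.88714866]]
```

View pics/s4.png

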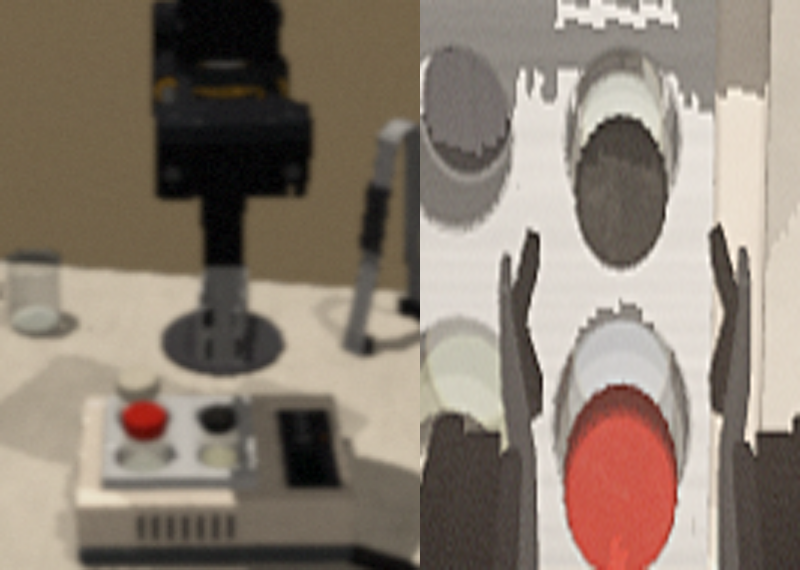

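The jaw midpoint is (0.4567, -0.0668) and the cap (0.4584, -0.0661), so I need about +1.5 mm in x and +0.5 mm in y. The jaws sit about 58 mm below the TCP, so the TCP should end at 0.129.

```bash
python3 -c "
from h import *
go(.4586,-.0645,.129,100.5)"
python3 -m inch '[[35,-1.5,0.3,10,0],[35,-1.5,0.3,20,0],[35,-1.5,0.3,30,0],[35,-1.5,0.3,38,0],[35,-1.5,0.3,45,0],[35,-1.5,0.3,45,0]]'
python3 - <<'E'
from h import *
go(.4586,-.0645,.129,100.5)
E
```

```text
t 14.35 pos [ 0.4571 -0.065   0.2048] yaw 100.6 open 35.2 F [-0.2 -0.7 -1.6] j6 -123.0 tilt 0.38 
 shift [-1.8 -0.2 75.8] roll 0.0018
time_s: 14.95
position: [0.4576, -0.0639, 0.1586]
tcp_rot: [[-0.983, -0.184, -0.007], [-0.184, 0.983, 0.006], [0.005, 0.007, -1.0]]
force: [0.7, 0.4, -1.3]
opening: 0.404
t 14.95 pos [ 0.4576 -0.0639  0.1586] yaw 100.61 open 35.1 F [ 0.7  0.4 -1.3] j6 -123.0 tilt 0.52 
 shift [-1.1 -1.  29.6] roll 0.0019
```

```bash
python3 -m inch '[[35,-1,-1,8,0],[35,-1,-1,15,0],[35,-1,-1,22,0],[35,-1,-1,27,0],[35,-1,-1,29.5,0],[35,-1,-1,29.5,0],[35,-1,-1,29.5,0]]'
python3 - <<'E'
from h import *
go(.4586,-.0645,.129,100.5)
grab('side')
p,d,m=grab('wrist'); w,z=cloud('wrist')
cv2.imwrite('pics/w5.png',cv2.resize(p[180:340,220:420,::-1],None,fx=3.5,fy=3.5))
E
```

```text
time_s: 15.65
position: [0.4587, -0.0646, 0.1292]
tcp_rot: [[-0.983, -0.184, -0.006], [-0.184, 0.983, 0.006], [0.005, 0.007, -1.0]]
force: [1.0, -0.2, -1.2]
opening: 0.404
t 15.65 pos [ 0.4587 -0.0646  0.1292] yaw 100.6 open 35.1 F [ 1.  -0.2 -1.2] j6 -123.0 tilt 0.5 
 shift [0.  0.1 0.2] roll 0.0018
```

View pics/w5.png

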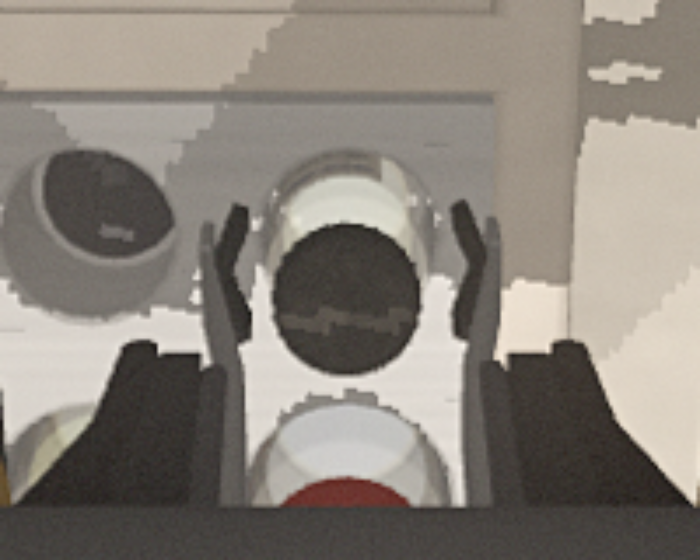

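The jaws at (235,270) and (470,270) straddle the vial evenly, clear of everything. Squeezing.

```bash
python3 -m inch '[[33,0,0,0,0],[31,0,0,0,0],[29,0,0,0,0],[26,0,0,0,0],[20,0,0,0,0],[15,0,0,0,0],[15,0,0,0,0],[15,0,0,0,0]]'
python3 -m inch '[[15,0,0,0,0],[15,0,0,0,0],[15,0,0,0,0]]'
python3 -c "
from h import *
go(.4586,-.0645,.129,100.5)"
```

```text
time_s: 16.55
position: [0.4589, -0.0646, 0.1295]
tcp_rot: [[-0.983, -0.184, -0.006], [-0.184, 0.983, 0.006], [0.005, 0.007, -1.0]]
force: [-0.5, -0.3, 0.6]
opening: 0.344
time_s: 16.85
position: [0.4589, -0.0646, 0.1295]
tcp_rot: [[-0.983, -0.184, -0.006], [-0.184, 0.983, 0.006], [0.005, 0.007, -1.0]]
force: [0.1, 0.2, 0.7]
opening: 0.335
t 16.85 pos [ 0.4589 -0.0646  0.1295] yaw 100.6 open 29.2 F [0.1 0.2 0.7] j6 -123.0 tilt 0.47 
 shift [0.2 0.2 0.5] roll 0.0018
```

The opening stopped at 29.2 mm against an expected 30, so the jaws are closed on the vial. Lifting slowly.

```bash
python3 -m inch '[[15,0,0,-2,0],[15,0,0,-5,0],[15,0,0,-9,0],[15,0,0,-14,0],[15,0,0,-20,0],[15,0,0,-26,0],[15,0,0,-33,0],[15,0,0,-40,0]]'
python3 -m inch '[[15,0,0,-8,0],[15,0,0,-17,0],[15,0,0,-27,0],[15,0,0,-37,0],[15,0,0,-46,0],[15,0,0,-52,0],[15,0,0,-55,0],[15,0,0,-55,0]]'
python3 -m inch '[[15,0,0,0,0],[15,0,0,0,0],[15,0,0,0,0]]'
python3 - <<'E'
from h import *
go(.4586,-.0645,.129,100.5)
p,d,m=grab('side'); a=cv2.resize(p[130:330,280:420,::-1],None,fx=2.85,fy=2.85)
grab('top'); p,d,m=grab('wrist'); b=cv2.resize(p[150:340,220:420,::-1],(400,570))
cv2.imwrite('pics/s6.png',np.hstack([a,b]))
s=bot.read_state(); P=s['position'];print(px('side',[P+[0,0,-.058],P+[0,0,-.097],P+[0,0,-.0627]]))
E
```

```text
time_s: 17.65
position: [0.4591, -0.0649, 0.1702]
tcp_rot: [[-0.983, -0.184, -0.006], [-0.184, 0.983, 0.006], [0.004, 0.007, -1.0]]
force: [-0.2, 0.4, -0.6]
opening: 0.343
time_s: 18.45
position: [0.4596, -0.0653, 0.2255]
tcp_rot: [[-0.983, -0.184, -0.005], [-0.184, 0.983, 0.005], [0.004, 0.006, -1.0]]
force: [0.9, 0.2, -1.2]
opening: 0.344
time_s: 18.75
position: [0.4594, -0.0652, 0.2252]
tcp_rot: [[-0.983, -0.184, -0.006], [-0.184, 0.983, 0.006], [0.005, 0.007, -1.0]]
force: [0.9, 0.9, -1.7]
opening: 0.344
t 18.75 pos [ 0.4594 -0.0652  0.2252] yaw 100.6 open 29.9 F [ 0.9  0.9 -1.7] j6 -123.0 tilt 0.46 
 shift [ 0.2  0.2 96.2] roll 0.0018
[[352.2648951  240.29674578]
 [352.04281963 259.34441382]
 [352.23737392 242.64064829]]
```

View pics/s6.png

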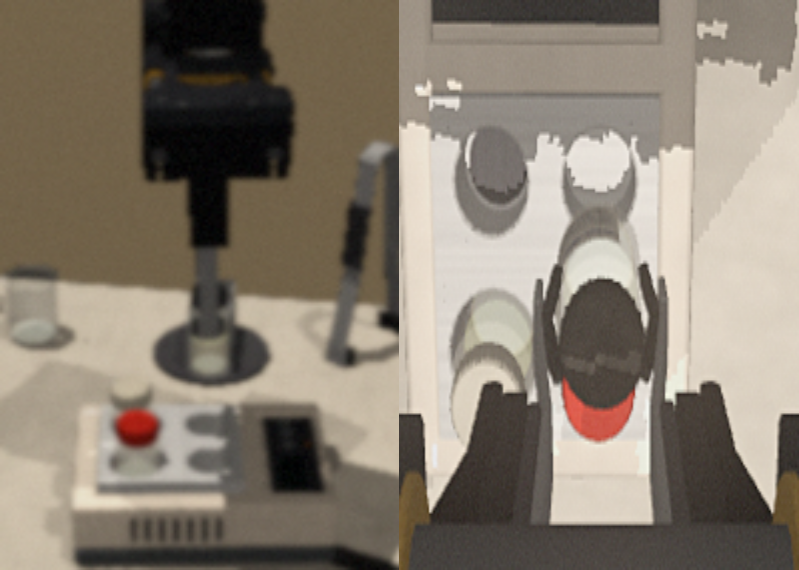

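The vial is gripped upright with both front bores empty, and the big vials are in place. By TCP height the vial's centre is at about 0.157 m, above the 0.1345 m required. One last numeric check on the hood, then I'll hand in.

Run:
```python
from h import *
w,z=cloud('top'); r=np.zeros((480,640),bool); r[210:330,170:262]=1
q=w[r&(w[...,2]>.038)&(w[...,2]<.056)]; q=q[(q[:,0]>.4)&(q[:,0]<.51)&(q[:,1]>.05)]
print('hood plate',np.median(q,0),np.linalg.lstsq(np.c_[q[:,:2],np.ones(len(q))],q[:,2],rcond=None)[0])
for nm,b in dict(tin=(195,240,170,220),beaker=(170,210,375,410)).items():
    r[:]=0; r[b[0]:b[1],b[2]:b[3]]=1; k=w[r&(w[...,2]>.015)]; print(nm,k.min(0).round(3),k.max(0).round(3))
s=bot.read_state(); print(s['position'],abs(s['qvel']).max(),s['opening'])
bot.hand_in()
```

```text
hood plate [0.49595815 0.16105559 0.04687288] [-0.32942442 -0.0176078   0.21307738]
tin [ 0.428 -0.014  0.016] [0.653 0.161 0.613]
beaker [ 0.612 -0.319  0.015] [ 0.659 -0.274  0.061]
[ 0.45949238 -0.0652097   0.22532836] 0.18887051612888422 0.3423410416257659
the job is handed in; nothing more can be done
```

The job is handed in. The small vial is out of its bore, held upright in the squeezed tongs, and the clock read about 19 s of the 58 allowed.

**What was done:** The hood was lifted off by its knob and set on the worktop at about (0.455, 0.106). The small tongs were drawn from their stand with a light grip, lowered round the vial and squeezed shut on its body. The vial was then lifted 96 mm.

**Last checks that passed:**
- **Squeeze:** the opening held at about 30 mm, the width expected with the jaws closed on the vial.
- **Vial:** its centre was at about 0.157 m by arm height, against the 0.1345 m needed. The side view put its bottom about 2 pixels lower than expected, still well clear.
- **Stillness:** the arm's joints were nearly still, at most 0.19°/s.
- **Hood:** its top plate read 47 mm, the right height for standing flat on the worktop. The picture taken over the vial also showed it standing.
- **Surroundings:** the last pictures show both big vials in their bores, and the beaker had not moved.

**Checks that failed or disagreed:**
- **Hood tilt:** the final plane fit to the hood gave a slope of -0.33, which would be far over the limit. I don't trust it, because at that moment the arm was covering part of the hood in the top view and the points taken came from an edge.
- **Tin:** the same arm cover spoiled the final tin reading. Its far edges still matched the start, and nothing was moved near it.

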